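Uncover a small dish and hand the meatball to the left

ROBOT

A 6-joint arm with a two-finger parallel gripper is mounted at the origin on a cart in front of the work surface, level with it; the furniture and walls round the work are solid. World frame = base frame: x ahead of the robot, y to its left, z up, the work surface at z = 0. Lengths are in mm, angles in rad, forces in N, time in s.
With the tool pointing down it reaches from about 325 to 1000 mm from the base axis. Payload 5.1 kg.
Tool frame: the origin (TCP) lies at the centre of the arm's flange, where the gripper is bolted on; the fingertips stand 173 mm ahead of it and the grasp point (between the pads) lies 155 mm ahead of it (nose_length is the distance from the TCP to the fingertips, in mm); y points along the fingers, x is the direction in which the jaws open and shut, and the axes are right-handed (so a half turn about y gives the same grasp; the last joint's range is limited). The gripper opens to 85 mm and grips with 20 to 120 N. Pads are 22 mm wide; open, the fingers measure 114 mm over their backs; the gripper's body (76 mm by 85 mm) begins 54 mm behind the grasp point. The pads swing forward as they close: fully open they stand 13 mm farther back than shut.
Start: joints at [1.182, 0.124, 1.65, -0, 1.367, -0.083], TCP at [195.708, 619.826, 404.722] pointing down, gripper open.
Joint ranges: [-2.61, 2.61], [-1.02, 2.33], [0.03, 2.71], [-1.35, 4.49], [0.32, 2.68], [-2.91, 2.91]. Speed limits (rad/s): [2.57, 2.57, 3.14, 3.14, 3.14, 3.14].

INTERFACE

Orientations are given as a unit quaternion [w, x, y, z].
In Python, from bench import read_state, capture, camera_info, finish_job, nose_length gives the robot as it stands.
- The arm moves only by the tool drive_tool, never from a script. Its argument "increments" is one flat list of numbers, 4 for each row, row after row: the shift along the tool's x, y, z in mm, then the turn about the tool's y in rad. A call has 1 to 12 rows; each row shifts and turns the pose as measured when the row begins, along the tool's axes as they then stand; what a row does not reach is not made up. A row lasts 1/10 s, in which the tool goes at most 50 mm and 8.59 degrees, less where a joint would pass 70% of its speed; a pose out of reach is approached as far as the arm can. A call is refused whole if a number of a shift passes 50 or a number of a turn 0.15, either way. A call with a gripper value outside its range is refused whole. "claw" is the finger opening in mm, from 0 to 85.4, set as the call begins (left out, the last holds). The fingers move at their own pace and stop on an object; the grip force is fixed at half the most. Time passes only in rows, so rows that do not move let the fingers close. It gives the time, the measured TCP pose, the force and the opening at its end, in the units of the state.
- read_state(): the state, without advancing time (a new reading comes with each control period).
- capture(name): name is "scene" or "top" or "wrist"; returns the picture (420x560x3 uint8, red, green, blue); there is no depth.
- camera_info(name): a dict with "K" (3x3 intrinsics, pixels), "extrinsics" (4x4, takes a point from world to camera coordinates); the wrist camera has in their place "hand_eye" (4x4, takes a point from camera to tool coordinates, whose origin is the TCP and whose axes are the tool frame's). Camera axes: x right, y down, z forward; pixel columns grow to the right and rows downward; lengths in mm; the calibration is good to about 2 mm. A picture is of the moment at which its call begins: read the wrist's pose just before it. camera_info takes no time and is no camera call.
- finish_job(): hands the job in, once; it reports no verdict.
The state is a dict: "time": time; "joint_pos": joint angles; "qd": joint speeds; "effort": joint torques, N m; "ee_pos": TCP position; "orientation": TCP orientation; "ft_force": force on the tool from outside, world axes, zero at the start; "torque": the same for the moment, N m; "width": finger opening in mm.
Only numpy, scipy, OpenCV 4.12 (cv2) and the standard library are available. Lean on these libraries where they do the work, as an engineer would, in place of code of your own. Each camera call takes 0.05 s, during which the arm holds its last target. There are 200 camera calls.

TASK

Hand the meatball to the cook who waits on the left, by the white cutting board: lift the lid off the small white dish by its knob and set it down, knob up, on the surface beside the dish without dropping it. Then take the dish by one of its two ears, first lift it straight up about 12 cm, and only then turn it in the air a quarter turn so that the free ear points straight to the left along the worktop. Keep the dish level and the meatball in its middle throughout, leave everything else where it is, and finish still holding the dish up there by its ear, level and at rest, for the cook to take.

Things in the scene. Friction and masses are not known exactly. Their poses are not given: they have to be found in the camera images.
- dish: small round white enamelled serving dish with a dark rim, loose on the worktop: 132 mm across the rim, 100 mm across the foot, 54 mm high, wall 4 mm, about 0.24 kg. Origin: centre of its underside; z up. Two equal ears stick out along its +x and -x; at the start one points away from the robot and the other towards it (within 0.35 rad).
- ear_a (a point): middle of the ear on the dish's +x side, 80 mm from the dish's centre, 40 mm above its underside. The ear is a flat level tab 28 mm wide (along the dish's y), 12 mm thick (34 to 46 mm up), from the wall out to 101 mm from the centre, with a rounded end and straight sides up to 87 mm. Pinch it from above across its 28 mm, firmly (60 N or more).
- ear_b (a point): the same point of the equal ear on the dish's -x side
- lid: loose round white lid with a dark edge on the dish, 139 mm across, 47 mm high over all, 0.12 kg; a plug 114 mm across and 5 mm deep under its flange sits in the dish's mouth with 2 to 3 mm play. Origin: centre of the plug's underside, 49 mm above the dish's underside when it is on, 0 above the surface when set down; z up.
- lid_knob (a point): middle of the lid's black knob on its axis, 37 mm above the lid's origin: an upright cylinder 24 mm across from 25 to 47 mm above the lid's origin; the lid's shallow dome below it ends at 15 mm
- meatball: brown meatball 36 mm across, 0.03 kg, loose in the middle of the dish (under the lid at first); origin at its centre. The dish's floor is a shallow cone, lowest in the middle (7 mm above the underside), rising 0.7 mm for each 10 mm outwards: the ball rolls off the middle if the dish is tilted by more than about 4 degrees or jerked.
- left_side (a point): a fixed point on the worktop, 0.6 m to the left of the robot's middle line, on the waiting cook's side; its axes are the room's: +y runs to the left along the worktop, +x away from the robot
- lemon: lemon, 71 x 53 x 51 mm, bystander; origin under its middle
- garlic: garlic bulb, 56 mm, bystander; origin under its middle
- mustard_jar: squat glass jar with a red screw lid, 62 mm across, 90 mm high, bystander; origin under its middle
- spice_jar: small spice jar with a grey cap, 43 mm across, 85 mm high, bystander; origin under its middle
- table_fork: steel fork lying flat, 196 x 27 x 15 mm, long along its x, bystander; origin under its middle
- teaspoon: steel teaspoon lying flat, 132 x 28 x 11 mm, long along its x, bystander; origin under its middle
- scissors: scissors with red handles lying flat, 87 x 199 x 9 mm, long along their y, bystander; origin under their middle. Between them and the front edge the worktop is bare: a square 16 cm wide round the point 0.47 m ahead and 0.41 m to the right of the robot's base is always free, room for the lid.

How it is judged (in metres and radians):
On the way, in this order (a step that is already met when the one before it is completed fails the run):
1. the lid lies knob up on the surface beside the dish and is let go; the dish still stands (height (world z) of lid below 0.02 m and angle between lid's own z axis and vertical below 0.15 rad and linear speed of lid below 0.03 m/s and contact force between the fingers and lid below 0.1 N and height (world z) of dish below 0.01 m), for 0.2 s.
2. the dish is held up clear by one ear, its ears still pointing to and from the robot (height (world z) of dish above 0.08 m and contact force between the fingers and dish above 1 N and y of the grasp point in the frame of dish between -0.03 and 0.03 m and (x of the grasp point in the frame of dish above 0.06 m or x of the grasp point in the frame of dish below -0.06 m) and angle between the x axis of dish and the x axis of left_side, either way round below 0.6 rad), for 0.1 s.
At the end, for the whole second after the job is handed in: The dish is held by one ear, over 8 cm up, tilted under 0.1 rad, at rest, its free ear pointing left within 0.2 rad; the meatball rests within 15 mm of its middle; the lid lies knob up on the surface of the worktop or board, let go (height (world z) of lid below 0.02 m and angle between lid's own z axis and vertical below 0.15 rad and linear speed of each of lid, meatball below 0.03 m/s and contact force between the fingers and lid below 0.1 N and height (world z) of dish above 0.08 m and contact force between the fingers and dish above 1 N and y of the grasp point in the frame of dish between -0.03 and 0.03 m and ((x of the grasp point in the frame of dish below -0.06 m and x of left_side in the frame of dish above 0 m) or (x of the grasp point in the frame of dish above 0.06 m and x of left_side in the frame of dish below 0 m)) and angle between the x axis of dish and the y axis of left_side, either way round below 0.2 rad and angle between dish's own z axis and vertical below 0.1 rad and distance between meatball and dish below 0.04 m and horizontal distance between meatball and dish below 0.015 m and linear speed of dish below 0.02 m/s and angular speed of dish below 0.15 rad/s); the arm keeps its last pose, push and grip.
It fails at once if the meatball leaves the middle of the dish (more than 25 mm off) (horizontal distance between meatball and dish above 0.025 m).
It fails at once if the dish is tilted by more than 0.15 rad (angle between dish's own z axis and vertical above 0.15 rad).
It fails at once if the lid is dropped (contact force between lid and anything else below 0.01 N and linear speed of lid above 0.5 m/s).
It fails at once if another thing is pushed away (more than 20 mm) (distance of any of lemon, garlic, table_fork, teaspoon, scissors from where it was at the start of the episode above 0.02 m).
It also fails if it takes over 72 s, if anything falls off the work surface, if the arm or the gripper's body presses on something with over 40 N, if the wrist force passes 120 N, or if a joint passes its speed limit or range.

## Working session

There is one attempt and no reset: what is moved stays moved. The work goes in short steps, Python scripts to look and compute and a tool call to move; the robot and the scene stay as the last step left them, time stands still between calls to the robot, and variables do not carry over. Pictures are saved under pics/ and viewed, about 8 in all and at most 12, crops included, and the job is handed in when it is done.

Besides the shell and the picture viewer there is one more tool, called after "Call:" by a JSON object that holds its "name" and its "arguments". drive_tool: Moves the arm, as the interface text tells. Its arguments: {"type":"object","properties":{"increments":{"type":"array"},"claw":{"type":"number"}},"required":["increments"]}

```bash
ls; mkdir -p pics
python3 - <<'E'
from bench import *
import cv2,numpy as np
print(read_state()); print(nose_length() if callable(nose_length) else nose_length)
for n in("scene","top"):
    cv2.imwrite(f"pics/{n}0.png",capture(n)[...,::-1])
np.set_printoptions(suppress=True,precision=4)
for n in("scene","top","wrist"): print(n,camera_info(n))
E
```

```text
pics
{'time': 0.0, 'joint_pos': array([ 1.18240027e+00,  1.24490492e-01,  1.65171380e+00, -1.57526306e-05,
        1.36752158e+00, -8.26146670e-02]), 'qd': array([-0.00082789, -0.00190322, -0.00059434,  0.00133823,  0.00033331,
       -0.00113127]), 'effort': array([ 1.96149653e-03, -4.23620045e+01, -3.65450978e+01,  3.09281347e-05,
        7.03257567e-03, -1.34064280e-05]), 'ee_pos': array([195.6121998 , 619.58868047, 403.4385755 ]), 'orientation': array([-0.56991557,  0.57071315,  0.41738012, -0.41866046]), 'ft_force': array([ 0.37387772, -0.15350382,  0.06206254]), 'torque': array([ 0.00395879,  0.00635784, -0.01874837]), 'width': 85.10564847362978}
173.4
scene {'K': array([[499.4398,   0.    , 277.4488],
       [  0.    , 499.4398, 208.4666],
       [  0.    ,   0.    ,   1.    ]]), 'extrinsics': array([[  -0.1541,   -0.988 ,   -0.005 ,  173.5272],
       [  -0.6893,    0.1111,   -0.7159,  433.3251],
       [   0.7079,   -0.1069,   -0.6982, 1343.4916],
       [   0.    ,    0.    ,    0.    ,    1.    ]])}
top {'K': array([[529.6306,   0.    , 278.569 ],
       [  0.    , 529.6306, 215.2178],
       [  0.    ,   0.    ,   1.    ]]), 'extrinsics': array([[   0.3876,   -0.9218,   -0.003 , -138.8333],
       [  -0.8278,   -0.3467,   -0.441 ,  522.8768],
       [   0.4055,    0.1734,   -0.8975, 1451.7101],
       [   0.    ,    0.    ,    0.    ,    1.    ]])}
wrist {'K': array([[315.4607,   0.    , 281.2194],
       [  0.    , 315.4607, 211.1856],
       [  0.    ,   0.    ,   1.    ]]), 'hand_eye': array([[ 1.    ,  0.0006, -0.0003, -1.1689],
       [ 0.0005, -0.2713,  0.9625, 30.    ],
       [ 0.0004, -0.9625, -0.2713, 69.1302],
       [ 0.    ,  0.    ,  0.    ,  1.    ]])}
```

View pics/scene0.png

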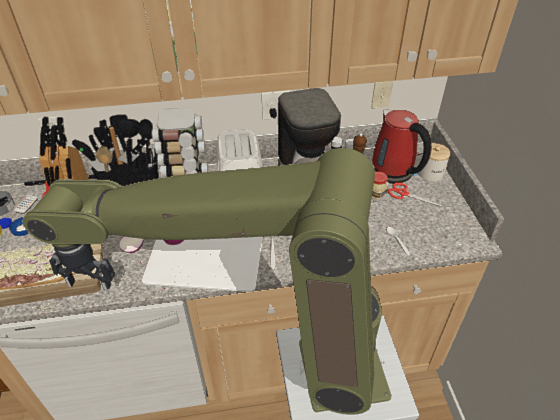

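View pics/top0.png

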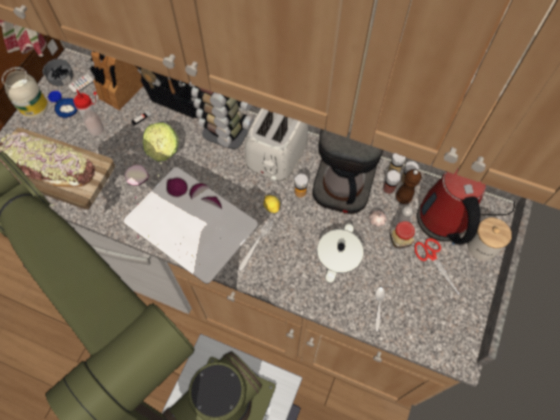

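Run:
```python
from bench import *
from scipy.spatial.transform import Rotation as R
s=read_state();print(R.from_quat(s['orientation'],scalar_first=True).as_matrix().round(3))
```

```text
[[ 0.301 -0.001 -0.954]
 [ 0.954 -0.002  0.301]
 [-0.002 -1.     0.   ]]
```

```bash
cat > h.py <<'E'
from bench import *
import cv2,numpy as np
from scipy.spatial.transform import Rotation as R
np.set_printoptions(suppress=True,precision=1)
def ray(n,uv,z,tool=None):
    c=camera_info(n);K=c['K']
    if n=='wrist':
        T=np.eye(4);T[:3,:3]=R.from_quat(tool['orientation'],scalar_first=True).as_matrix();T[:3,3]=tool['ee_pos'];M=T@c['hand_eye']
    else: M=np.linalg.inv(c['extrinsics'])
    uv=np.atleast_2d(np.array(uv,float))
    d=(M[:3,:3]@np.linalg.inv(K)@np.c_[uv,np.ones(len(uv))].T).T
    o=M[:3,3]
    return (o+d*((z-o[2])/d[:,2])[:,None])[:,:2]
E
python3 - <<'E'
from h import *
im=cv2.imread('pics/top0.png');g=cv2.cvtColor(im,cv2.COLOR_BGR2GRAY)
for n,uv,z in [('knobtop',(341,240),96),('lemon',(272,204),25),('spice',(302,177),85),('spicebase',(300,195),0),('must',(405,228),90),('garlic',(377,217),25),('fork0',(258,238),5),('fork1',(241,266),5),('sp0',(380,292),5),('sp1',(378,327),5),('sc0',(433,243),5),('sc1',(455,288),5),('free?',(420,320),0),('coffee base',(345,210),0),('board corner',(258,227),5),('board corner',(207,277),5),('earA',(349,230),46),('earB',(331,277),46)]:
    print(n,ray('top',uv,z))
c=camera_info('top')
p=c['extrinsics']@np.array([470,-410,0,1]);print(c['K']@p[:3]/p[2])
x0,y0=290,200;cr=im[200:300,290:390]
cv2.imwrite('pics/crop1.png',cv2.resize(cr,None,fx=6,fy=6,interpolation=cv2.INTER_CUBIC))
m=(g>150)&(im.max(2).astype(int)-im.min(2)<40)
m=m[200:300,290:390].astype(np.uint8)
n,l,s,ce=cv2.connectedComponentsWithStats(m);i=1+np.argmax(s[1:,4]);print(s[i],ce[i]+[x0,y0])
k=(g[230:255,330:352]<80);ys,xs=np.nonzero(k);print('dark',xs.mean()+330,ys.mean()+230,len(xs),xs.min()+330,xs.max()+330,ys.min()+230,ys.max()+230)
E
```

```text
knobtop [[ 543.4 -122.5]]
lemon [[608.2 127.9]]
spice [[704.8  65.2]]
spicebase [[686.1  61.5]]
must [[ 657.1 -285.8]]
garlic [[ 693.9 -196.9]]
fork0 [[489.7 125.6]]
fork1 [[383.7 135.9]]
sp0 [[ 469.4 -283.2]]
sp1 [[ 366.  -310.7]]
sc0 [[ 685.9 -386.8]]
sc1 [[ 568.6 -487.3]]
free? [[ 435.  -418.3]]
coffee base [[691.2 -93.4]]
board corner [[524.7 141. ]]
board corner [[311.3 216.4]]
earA [[ 607.  -131.2]]
earB [[ 442.1 -133.1]]
[420.6 308.2   1. ]
[  16   24   59   59 1930] [338. 253.]
dark 340.6111111111111 246.13888888888889 36 338 343 243 249
```

View pics/crop1.png

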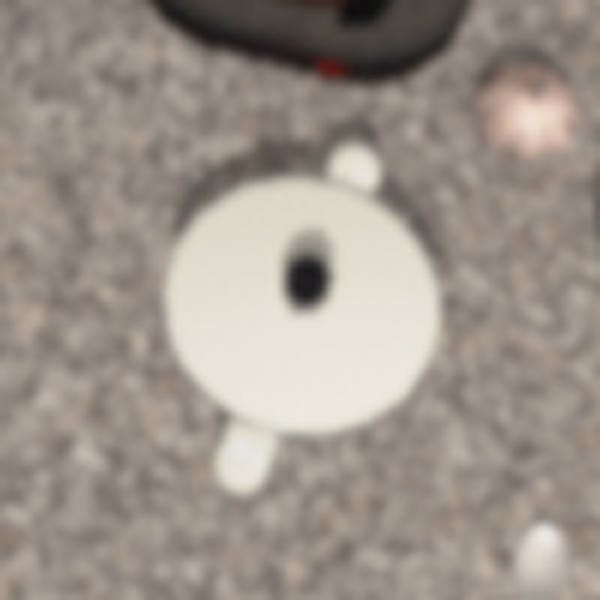

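Scene: the lid knob appears near (341,244), the ears at (349,228) and (331,276) in the top view, so the ears point along x. The near ear is clear of everything. I'll move above the dish.

Call:
{"name": "drive_tool", "arguments": {"increments": [-15,0,-14,0,-30,0,-27,0,-30,0,-27,0,-30,0,-27,0,-30,0,-27,0,-30,0,-27,0,-30,0,-27,0,-30,0,-27,0,-30,0,-27,0,-30,0,-27,0,-30,0,-27,0,-30,0,-27,0]}}

```text
time: 1.3
ee_pos: [391.5, 184.3, 397.9]
orientation: [-0.567, 0.569, 0.418, -0.424]
ft_force: [-0.2, 0.3, -0.4]
width: 85.4
```

Call:
{"name": "drive_tool", "arguments": {"increments": [-30,0,-27,0,-30,0,-27,0,-30,0,-27,0,-30,0,-27,0,-30,0,-27,0,-30,0,-27,0,-30,0,-27,0,-30,0,-27,0,-15,0,-13,0,0,0,0,0.1,0,0,0,0.13,0,0,0,0.14]}}

```text
time: 2.5
ee_pos: [538.6, -145.5, 394.0]
orientation: [0.639, -0.639, -0.298, 0.307]
ft_force: [1.1, 0.3, -0.6]
width: 85.4
```

Call:
{"name": "drive_tool", "arguments": {"increments": [0,0,0,0.14,0,0,0,0.14,0,0,0,0.14,0,0,0,0.14,0,0,0,0.14,0,0,0,0.14,0,0,0,0.14,0,0,0,0.14,0,0,0,0.14,0,0,0,0.14,0,0,0,0.14,0,0,0,0.14]}}

```text
time: 3.7
ee_pos: [536.2, -138.5, 388.0]
orientation: [-0.64, 0.645, -0.304, 0.287]
ft_force: [-0.1, -0.2, 0.2]
width: 85.3
```

Call:
{"name": "drive_tool", "arguments": {"increments": [0,0,0,0.14,0,0,0,0.14,0,0,0,0.14,0,0,0,0.14,0,0,0,0.14,0,0,0,0]}}

```text
time: 4.3
ee_pos: [534.9, -134.8, 385.2]
orientation: [0.49, -0.501, 0.514, -0.495]
ft_force: [-0.1, -0.1, 0.1]
width: 85.4
```

```bash
cat >> h.py <<'E'
def pose():
    s=read_state();M=R.from_quat(s['orientation'],scalar_first=True).as_matrix()
    print('t',s['time'],'p',s['ee_pos'],'yaw',round(np.arctan2(M[1,0],M[0,0]),4),'ydn',M[:,1].round(4),'w',s['width'],'F',s['ft_force'],'j',s['joint_pos'].round(2));return s
E
python3 - <<'E'
from h import *
s=pose();cv2.imwrite('pics/w1.png',capture('wrist')[...,::-1]);cv2.imwrite('pics/top1.png',capture('top')[...,::-1])
E
```

```text
t 4.3 p [ 534.9 -134.8  385.2] yaw -1.5888 ydn [-0.  0. -1.] w 85.44575321968642 F [-0.1 -0.1  0.1] j [-0.3 -0.1  1.9 -0.   1.4  1.2]
```

View pics/w1.png

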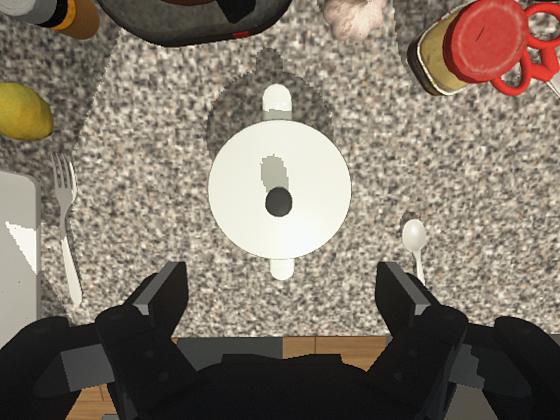

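The wrist view shows the lid as a disc centred at about (280,190), its knob at (279,202) and the ears at (278,98) and (282,270). I'll measure these.

Run:
```python
from h import *
s=pose();im=cv2.imread('pics/w1.png');g=cv2.cvtColor(im,cv2.COLOR_BGR2GRAY)
k=np.zeros_like(g);k[185:220,262:297]=(g[185:220,262:297]<70)*255
c=max(cv2.findContours(k,0,1)[0],key=cv2.contourArea);(u,v),r=cv2.minEnclosingCircle(c);print('knob px',u,v,r)
for z in(86,96):print('knob',ray('wrist',(u,v),z,s))
print('knob extents', ray('wrist',[(u-r,v),(u+r,v)],96,s))
m=((g>185)*255).astype(np.uint8);m[:,:190]=0;m[:,370:]=0;m[:75]=0;m[290:]=0
m=cv2.morphologyEx(m,cv2.MORPH_CLOSE,np.ones((5,5)))
c=max(cv2.findContours(m,0,1)[0],key=cv2.contourArea)[:,0]
P=ray('wrist',c,56,s);q=P[(abs(P[:,1]-P[:,1].mean())>30)]
A=np.c_[2*q,np.ones(len(q))];x=np.linalg.lstsq(A,(q**2).sum(1),rcond=None)[0]
print('lid c',x[:2],'r',np.sqrt(x[2]+x[:2]@x[:2]))
P=ray('wrist',c,46,s);d=P-x[:2];rr=np.hypot(*d.T)
for sg in(1,-1):
    e=P[(sg*d[:,0]>76)&(abs(d[:,1])<25)];print('ear pts',e.min(0),e.max(0),'mid y',(e[:,1].min()+e[:,1].max())/2)
for n,uv in [('spoon',(414,232)),('spoonend',(421,285)),('fork',(60,155)),('forkend',(77,303)),('coffee',(240,40))]:print(n,ray('wrist',uv,3,s))
```

```text
t 4.4 p [ 534.9 -134.9  385.2] yaw -1.5859 ydn [-0.  0. -1.] w 85.41188086666443 F [ 0.6 -0.2  0.1] j [-0.3 -0.1  1.9 -0.   1.4  1.2]
knob px 278.53887939453125 201.25277709960938 14.477248191833496
knob [[ 527.  -131.4]]
knob [[ 529.8 -131.6]]
knob extents [[ 529.9 -119.3]
 [ 529.6 -143.8]]
lid c [ 511.  -133.2] r 80.20363472416297
ear pts [ 589.8 -157.7] [ 594.8 -108.9] mid y -133.26985625427514
ear pts [ 414.8 -158.1] [ 434.9 -121. ] mid y -139.55999737065918
spoon [[ 463.9 -289.6]]
spoonend [[ 392.7 -306.2]]
fork [[560.  111.3]]
forkend [[371.2 132. ]]
coffee [[670.8 -94.3]]
```

Run:
```python
from h import *
s=pose()
print('ear ends',ray('wrist',[(277,84),(282,280),(277,98),(282,270)],46,s))
print('lid edges T,B,L,R',ray('wrist',[(280,119),(280,260),(208,188),(351,188)],56,s))
im=cv2.imread('pics/top1.png');g=cv2.cvtColor(im,cv2.COLOR_BGR2GRAY)
im=cv2.imread('pics/w1.png');g=cv2.cvtColor(im,cv2.COLOR_BGR2GRAY)
print(g[75:130:2,278]);print(g[250:290:2,282]);print(g[188,196:216]);print(g[188,344:360]);print(g[270,265:300]);print(g[98,258:298]);print(g[180:222,279])
```

```text
t 4.4 p [ 534.9 -134.9  385.2] yaw -1.5859 ydn [-0.  0. -1.] w 85.41188086666443 F [ 0.6 -0.2  0.1] j [-0.3 -0.1  1.9 -0.   1.4  1.2]
ear ends [[ 626.1 -131.1]
 [ 426.2 -132.9]
 [ 614.1 -130.9]
 [ 438.4 -133. ]]
lid edges T,B,L,R [[ 595.8 -133.5]
 [ 455.3 -131.2]
 [ 532.8  -62.8]
 [ 531.  -200.9]]
[ 94  99  97  98 116 242 241 241 241 241 241 240 241 241 244 247 248 244
 173 173 174 176 140 236 240 240 241 240]
[249 249 248 249 239 249 247 247 248 244 247 247 247 248 251 192 162 178
 220 162]
[199 181 152 147 155 166 174 182 182 171 146 144 211 237 235 235 235 236
 235 236]
[242 241 241 242 242 246 238 123 176 173 178 175 157 141 158 183]
[190 189 189 178 157 213 241 240 239 240 241 243 243 243 244 245 246 247
 247 247 248 248 248 249 249 249 249 252 243 144 141 157 176 181 168]
[114 108 100  87 155 246 236 236 237 237 238 239 238 238 239 240 240 240
 240 240 241 241 241 241 241 241 240 241 241 242 242 245 243 134  81  91
  89  89  89  94]
[181 180 180 181 183 177 141 102  58  66  67  65  65  68  74  74  71  74
  74  70  74  73  73  75  74  75  75  79  79  80  85  84  86  84  86  77
 109 224 254 249 247 248]
```

Call:
{"name": "drive_tool", "arguments": {"increments": [-1,10,-4,0,-1,15,-4,0,-1,18,0,0,0,18,0,0,0,18,0,0,0,18,0,0,0,15,0,0,0,8,0,0,0,0,0,0]}}

```text
time: 5.3
ee_pos: [517.2, -128.5, 251.3]
orientation: [0.492, -0.506, 0.514, -0.488]
ft_force: [0.1, -0.1, 0.1]
width: 85.6
```

Run:
```python
from h import *
s=pose()
```

```text
t 5.3 p [ 517.2 -128.5  251.3] yaw -1.5753 ydn [-0.  0. -1.] w 85.60907169309247 F [ 0.1 -0.1  0.1] j [-0.3  0.   2.  -0.   1.1  1.2]
```

Call:
{"name": "drive_tool", "arguments": {"increments": [2,1,5,0,2,2,5,0,0,3,0,0,0,0,0,0]}}

```text
time: 5.7
ee_pos: [528.5, -133.1, 246.0]
orientation: [0.492, -0.505, 0.513, -0.489]
ft_force: [0.8, 0.1, 0.6]
width: 85.4
```

Run:
```python
from h import *
s=pose();cv2.imwrite('pics/w2.png',capture('wrist')[...,::-1])
```

```text
t 5.7 p [ 528.5 -133.1  246. ] yaw -1.5747 ydn [-0.  0. -1.] w 85.35742408923436 F [0.8 0.1 0.6] j [-0.3  0.1  2.  -0.   1.1  1.2]
```

View pics/w2.png

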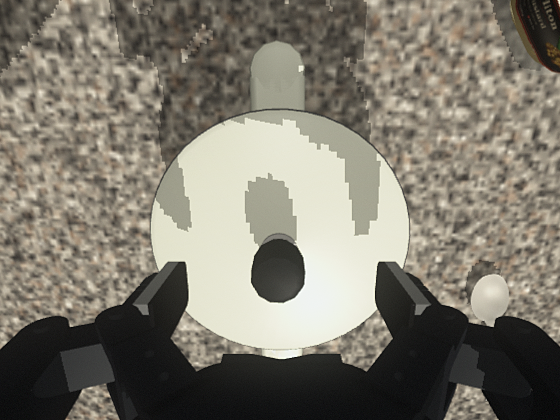

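The knob is centred between the pads, at (278,270). I'll lower slightly and close.

Call:
{"name": "drive_tool", "arguments": {"increments": [-1,2,-2,0,0,0,0,0]}}

```text
time: 5.95
ee_pos: [526.7, -132.2, 245.0]
orientation: [0.493, -0.505, 0.512, -0.49]
ft_force: [-0.0, -0.1, -0.2]
width: 85.5
```

Call:
{"name": "drive_tool", "arguments": {"increments": [0,0,0,0,0,0,0,0,0,0,0,0,0,0,0,0,0,0,0,0,0,0,0,0,0,0,0,0,0,0,0,0], "claw": 10}}

```text
time: 6.75
ee_pos: [526.7, -132.2, 245.8]
orientation: [0.493, -0.505, 0.511, -0.49]
ft_force: [-0.6, 0.2, -0.6]
width: 21.8
```

Run:
```python
from h import *
s=pose()
```

```text
t 6.75 p [ 526.7 -132.2  245.8] yaw -1.5746 ydn [-0.  0. -1.] w 21.802129313031003 F [-0.6  0.2 -0.6] j [-0.3  0.1  2.  -0.   1.1  1.2]
```

Call:
{"name": "drive_tool", "arguments": {"increments": [0,-2,0,0,0,-4,0,0,0,-6,0,0,0,-10,0,0,0,-14,0,0,0,-16,0,0,0,-16,0,0,0,-16,0,0,0,-10,0,0,0,-4,0,0,0,0,0,0]}}

```text
time: 7.85
ee_pos: [530.1, -133.0, 354.4]
orientation: [0.494, -0.505, 0.51, -0.491]
ft_force: [0.4, -0.1, -1.0]
width: 22.2
```

Run:
```python
from h import *
s=pose();a=capture('wrist');b=capture('top')
cv2.imwrite('pics/c3.png',np.hstack([cv2.resize(a,(400,300)),cv2.resize(b[150:360,260:540],(400,300))])[...,::-1])
cv2.imwrite('pics/w3.png',a[...,::-1])
```

```text
t 7.85 p [ 530.1 -133.   354.4] yaw -1.5743 ydn [-0.  0. -1.] w 22.170580552721933 F [ 0.4 -0.1 -1. ] j [-0.3 -0.1  1.9 -0.   1.3  1.2]
```

View pics/c3.png

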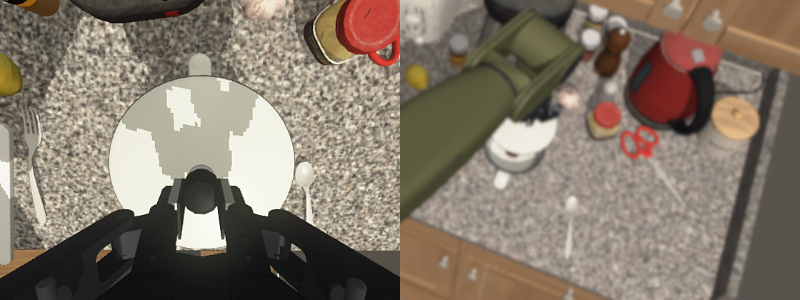

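The lid is held level, and the dish has stayed in place. I'll carry the lid to the free square.

Call:
{"name": "drive_tool", "arguments": {"increments": [10,0,-2,0,20,0,-4,0,28,0,-6,0,28,0,-6,0,28,0,-6,0,28,0,-6,0,28,0,-6,0,28,0,-6,0,28,0,-6,0,20,0,-4,0,10,0,-2,0,0,0,0,0]}}

```text
time: 9.15
ee_pos: [467.2, -403.0, 337.9]
orientation: [0.491, -0.507, 0.518, -0.483]
ft_force: [-0.3, -0.3, -1.3]
width: 22.2
```

Run:
```python
from h import *
s=pose()
```

```text
t 9.15 p [ 467.2 -403.   337.9] yaw -1.5747 ydn [-0.1  0.  -1. ] w 22.207017667293282 F [-0.3 -0.3 -1.3] j [-0.8  0.1  1.8 -0.   1.3  0.8]
```

Call:
{"name": "drive_tool", "arguments": {"increments": [2,8,2,0,3,14,2,0,2,16,2,0,0,16,2,0,0,16,2,0,0,16,2,0,0,14,0,0,0,10,0,0,0,5,0,0,0,0,0,0]}}

```text
time: 10.15
ee_pos: [473.8, -403.0, 207.5]
orientation: [0.493, -0.508, 0.52, -0.479]
ft_force: [0.0, -0.2, -0.3]
width: 22.2
```

```bash
sed -i "s/'ydn',M\[:,1\].round(4)/'tilt',(M[:2,1]*1000).round(1),'mrad'/" h.py
python3 - <<'E'
from h import *
s=pose();camera=capture('wrist');cv2.imwrite('pics/w4.png',camera[...,::-1])
E
```

```text
t 10.15 p [ 473.8 -403.   207.5] yaw -1.5704 tilt [-56.5  26.4] mrad w 22.195439607448762 F [ 0.  -0.2 -0.3] j [-0.8  0.3  1.8 -0.   1.1  0.8]
```

Call:
{"name": "drive_tool", "arguments": {"increments": [3,3,0,0,3,3,0,0,0,2,0,0,0,0,0,0]}}

```text
time: 10.6
ee_pos: [474.3, -410.8, 202.5]
orientation: [0.492, -0.508, 0.518, -0.481]
ft_force: [0.0, 0.2, -1.0]
width: 22.1
```

Call:
{"name": "drive_tool", "arguments": {"increments": [0,2,0,0,0,2,0,0,0,0,0,0]}}

```text
time: 10.9
ee_pos: [474.2, -410.9, 198.8]
orientation: [0.492, -0.507, 0.518, -0.482]
ft_force: [-0.5, -0.6, -0.7]
width: 22.3
```

Run:
```python
from h import *
s=pose();print(s['torque'])
```

```text
t 10.9 p [ 474.2 -410.9  198.8] yaw -1.5708 tilt [-51.1  20.9] mrad w 22.320862522837224 F [-0.5 -0.6 -0.7] j [-0.8  0.3  1.8 -0.   1.1  0.8]
[-0. -0.  0.]
```

Call:
{"name": "drive_tool", "arguments": {"increments": [0,2,0,0,0,2,0,0,0,2,0,0,0,0,0,0]}}

```text
time: 11.3
ee_pos: [474.7, -411.2, 197.9]
orientation: [0.492, -0.508, 0.518, -0.481]
ft_force: [0.1, -0.3, -1.0]
width: 21.8
```

Run:
```python
from h import *
s=pose();print(s['torque'])
```

```text
t 11.3 p [ 474.7 -411.2  197.9] yaw -1.5704 tilt [-52.   20.8] mrad w 21.81268879261871 F [ 0.1 -0.3 -1. ] j [-0.8  0.3  1.8 -0.   1.1  0.8]
[ 0.  -0.1 -0. ]
```

Call:
{"name": "drive_tool", "arguments": {"increments": [0,4,0,0,0,0,0,0,0,0,0,0]}}

```text
time: 11.6
ee_pos: [475.4, -411.8, 197.9]
orientation: [0.492, -0.508, 0.517, -0.482]
ft_force: [0.5, 0.1, -1.6]
width: 21.8
```

Run:
```python
from h import *
s=pose();print(s['torque'])
```

```text
t 11.6 p [ 475.4 -411.8  197.9] yaw -1.5701 tilt [-50.4  19. ] mrad w 21.838499431298807 F [ 0.5  0.1 -1.6] j [-0.8  0.3  1.8 -0.   1.1  0.8]
[ 0.  -0.  -0.1]
```

Call:
{"name": "drive_tool", "arguments": {"increments": [0,4,0,0]}}

```text
time: 11.7
ee_pos: [475.6, -412.0, 196.4]
orientation: [0.492, -0.508, 0.517, -0.482]
ft_force: [-10.5, 11.7, 32.2]
width: 22.0
```

Run:
```python
from h import *
s=pose();print(s['torque'])
```

```text
t 11.7 p [ 475.6 -412.   196.4] yaw -1.57 tilt [-50.9  19.3] mrad w 21.980882134448713 F [-10.5  11.7  32.2] j [-0.8  0.3  1.8 -0.   1.1  0.8]
[ 1.5  1.6 -0.1]
```

Call:
{"name": "drive_tool", "arguments": {"increments": [0,0,0,0,0,0,0,0,0,0,0,0]}}

```text
time: 12.0
ee_pos: [475.9, -412.3, 197.3]
orientation: [0.492, -0.508, 0.517, -0.482]
ft_force: [-1.5, 0.8, 3.3]
width: 22.2
```

Call:
{"name": "drive_tool", "arguments": {"increments": [0,0,0,0,0,0,0,0,0,0,0,0,0,0,0,0,0,0,0,0,0,0,0,0,0,0,0,0,0,0,0,0], "claw": 85}}

```text
time: 12.8
ee_pos: [475.4, -411.8, 194.4]
orientation: [0.492, -0.508, 0.518, -0.481]
ft_force: [0.4, -0.5, -0.7]
width: 85.0
```

Run:
```python
from h import *
s=pose()
```

```text
t 12.8 p [ 475.4 -411.8  194.4] yaw -1.5701 tilt [-51.9  20.4] mrad w 85.0332642923661 F [ 0.4 -0.5 -0.7] j [-0.8  0.3  1.8 -0.   1.1  0.8]
```

Call:
{"name": "drive_tool", "arguments": {"increments": [0,-10,0,0,0,-20,0,0,0,-30,0,0,0,-30,0,0,0,-30,0,0,0,-20,0,0,0,-10,0,0,0,0,0,0]}}

```text
time: 13.6
ee_pos: [483.4, -414.7, 354.3]
orientation: [0.492, -0.508, 0.517, -0.482]
ft_force: [-1.1, -0.3, -0.5]
width: 84.8
```

Run:
```python
from h import *
s=pose();a=capture('wrist');b=capture('top')
cv2.imwrite('pics/c5.png',np.hstack([cv2.resize(a,(400,300)),cv2.resize(b[150:360,260:540],(400,300))])[...,::-1])
```

```text
t 13.6 p [ 483.4 -414.7  354.3] yaw -1.57 tilt [-50.7  19.3] mrad w 84.8130379635068 F [-1.1 -0.3 -0.5] j [-0.8  0.1  1.7 -0.   1.3  0.8]
```

View pics/c5.png

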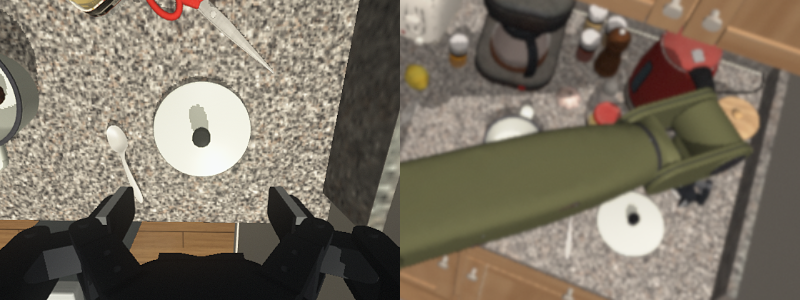

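The lid lies knob up at about (201,130) in the left crop, let go, with the teaspoon and scissors untouched. Next I go to the near ear, keeping an eye on the tool tilt.

Call:
{"name": "drive_tool", "arguments": {"increments": [-20,0,-2,0,-40,0,-5,0,-45,0,-6,0,-45,0,-6,0,-45,0,-6,0,-45,0,-6,0,-25,0,-4,0,-10,0,-1,0,0,0,0,0]}}

```text
time: 14.6
ee_pos: [441.2, -129.3, 343.0]
orientation: [0.489, -0.509, 0.529, -0.471]
ft_force: [0.1, 0.5, -0.9]
width: 85.2
```

Run:
```python
from h import *
s=pose();a=capture('wrist');cv2.imwrite('pics/w6.png',a[...,::-1])
g=cv2.cvtColor(a,cv2.COLOR_RGB2GRAY)
```

```text
t 14.6 p [ 441.2 -129.3  343. ] yaw -1.5742 tilt [-77.6  37.8] mrad w 85.16804975733892 F [ 0.1  0.5 -0.9] j [-0.4 -0.2  2.1  0.   1.4  1.2]
```

View pics/w6.png

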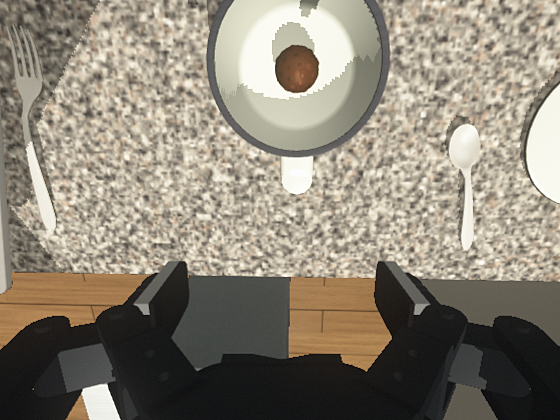

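```bash
sed -i "s/'j',s\['joint_pos'\].round(2)/'j',(s['joint_pos']*1000).round(1)/" h.py; cat > p.sh <<'E'
python3 -c "from h import *; pose()"
E
bash p.sh
```

```text
t 14.65 p [ 441.3 -129.9  343. ] yaw -1.5751 tilt [-77.8  37.8] mrad w 84.62267108263771 F [-0.2 -0.1  0.1] j [-404.  -243.6 2107.2    4.2 1364.5 1168.6]
```

Call:
{"name": "drive_tool", "arguments": {"increments": [0,0,0,0.1,0,0,0,0.1,0,0,0,0.1,0,0,0,0.1,0,0,0,0]}}

```text
time: 15.15
ee_pos: [442.4, -136.1, 340.4]
orientation: [0.366, -0.4, 0.621, -0.567]
ft_force: [0.9, 0.4, 0.3]
width: 85.0
```

```bash
bash p.sh
```

```text
t 15.15 p [ 442.4 -136.1  340.4] yaw -1.996 tilt [-82.1  37.8] mrad w 84.99293314458642 F [0.9 0.4 0.3] j [-414.8 -232.9 2103.     1.5 1361.9 1580.8]
```

Call:
{"name": "drive_tool", "arguments": {"increments": [0,0,0,-0.1,0,0,0,-0.1,0,0,0,-0.1,0,0,0,-0.1,0,0,0,0]}}

```text
time: 15.65
ee_pos: [443.2, -141.4, 338.7]
orientation: [0.486, -0.51, 0.532, -0.47]
ft_force: [-0.7, -0.6, 0.9]
width: 85.1
```

```bash
bash p.sh
```

```text
t 15.65 p [ 443.2 -141.4  338.7] yaw -1.5777 tilt [-85.   38.2] mrad w 85.1094158150904 F [-0.7 -0.6  0.9] j [-424.3 -224.3 2099.1   -0.2 1360.2 1151.8]
```

Call:
{"name": "drive_tool", "arguments": {"increments": [0,0,20,0,0,0,20,0,0,0,20,0,0,0,20,0,0,0,0,0]}}

```text
time: 16.15
ee_pos: [525.9, -145.8, 330.3]
orientation: [0.484, -0.508, 0.534, -0.472]
ft_force: [-1.3, 0.2, 0.3]
width: 84.7
```

```bash
bash p.sh
```

```text
t 16.15 p [ 525.9 -145.8  330.3] yaw -1.5868 tilt [-86.1  37.9] mrad w 84.73792301031766 F [-1.3  0.2  0.3] j [-369.6  -25.8 1934.9    4.3 1326.6 1214.4]
```

Call:
{"name": "drive_tool", "arguments": {"increments": [0,0,-20,0,0,0,-20,0,0,0,-20,0,0,0,-20,0,0,0,0,0]}}

```text
time: 16.65
ee_pos: [442.1, -146.5, 335.5]
orientation: [0.481, -0.508, 0.537, -0.472]
ft_force: [-0.0, -0.2, 0.3]
width: 85.2
```

```bash
bash p.sh
```

```text
t 16.65 p [ 442.1 -146.5  335.5] yaw -1.5916 tilt [-91.8  38.9] mrad w 85.24337382425276 F [-0.  -0.2  0.3] j [-434.6 -218.1 2099.6   -3.5 1359.9 1156.2]
```

Call:
{"name": "drive_tool", "arguments": {"increments": [20,0,0,0,20,0,0,0,20,0,0,0,20,0,0,0,0,0,0,0]}}

```text
time: 17.15
ee_pos: [440.2, -230.1, 332.7]
orientation: [0.481, -0.507, 0.537, -0.473]
ft_force: [-0.2, 0.3, 0.6]
width: 84.7
```

```bash
bash p.sh
```

```text
t 17.15 p [ 440.2 -230.1  332.7] yaw -1.5943 tilt [-89.3  37.9] mrad w 84.74650908530647 F [-0.2  0.3  0.6] j [-586.1 -140.6 2038.   -18.3 1339.8 1011.6]
```

Call:
{"name": "drive_tool", "arguments": {"increments": [-20,0,0,0,-20,0,0,0,-20,0,0,0,-20,0,0,0,0,0,0,0]}}

```text
time: 17.65
ee_pos: [442.8, -147.6, 334.9]
orientation: [0.48, -0.505, 0.539, -0.474]
ft_force: [-0.6, -0.7, 0.8]
width: 84.9
```

```bash
bash p.sh
```

```text
t 17.65 p [ 442.8 -147.6  334.9] yaw -1.6 tilt [-90.   40.8] mrad w 84.93115244784428 F [-0.6 -0.7  0.8] j [-436.6 -215.4 2098.4   -1.1 1357.5 1161.9]
```

Tool tilt has built up to 0.09 rad in the arm's plane, so I need a motion that undoes it before gripping the ear. I'll test fast vertical and radial moves up here.

Call:
{"name": "drive_tool", "arguments": {"increments": [0,-50,0,0,0,-50,0,0,0,-50,0,0,0,-50,0,0,0,0,0,0]}}

```text
time: 18.15
ee_pos: [461.3, -155.6, 536.1]
orientation: [0.478, -0.507, 0.541, -0.47]
ft_force: [1.7, -0.4, 0.3]
width: 85.0
```

```bash
bash p.sh
```

```text
t 18.15 p [ 461.3 -155.6  536.1] yaw -1.5994 tilt [-98.4  43.7] mrad w 84.95401987854623 F [ 1.7 -0.4  0.3] j [-435.2 -266.8 1804.3   -1.9 1712.  1162. ]
```

Call:
{"name": "drive_tool", "arguments": {"increments": [0,20,0,0,0,20,0,0,0,20,0,0,0,20,0,0,0,20,0,0,0,20,0,0,0,20,0,0,0,20,0,0,0,20,0,0,0,20,0,0,0,0,0,0]}}

```text
time: 19.25
ee_pos: [442.1, -149.9, 329.3]
orientation: [0.478, -0.505, 0.54, -0.474]
ft_force: [-0.4, 0.5, 0.6]
width: 84.9
```

```bash
bash p.sh
```

```text
t 19.25 p [ 442.1 -149.9  329.3] yaw -1.6035 tilt [-93.5  40.1] mrad w 84.86674076541424 F [-0.4  0.5  0.6] j [-441.2 -208.7 2102.6   -3.8 1349.5 1161.5]
```

Call:
{"name": "drive_tool", "arguments": {"increments": [0,0,40,0,0,0,50,0,0,0,40,0,0,0,0,0]}}

```text
time: 19.65
ee_pos: [575.5, -154.9, 317.4]
orientation: [0.477, -0.505, 0.54, -0.475]
ft_force: [-0.6, -0.6, -0.2]
width: 85.1
```

```bash
bash p.sh
```

```text
t 19.65 p [ 575.5 -154.9  317.4] yaw -1.6061 tilt [-92.2  39.1] mrad w 85.0714713643841 F [-0.6 -0.6 -0.2] j [-353.8   98.2 1830.5    4.9 1313.1 1249.2]
```

Call:
{"name": "drive_tool", "arguments": {"increments": [0,0,-15,0,0,0,-15,0,0,0,-15,0,0,0,-15,0,0,0,-15,0,0,0,-15,0,0,0,-15,0,0,0,-15,0,0,0,-15,0,0,0,0,0]}}

```text
time: 20.65
ee_pos: [424.2, -149.9, 336.1]
orientation: [0.476, -0.504, 0.539, -0.478]
ft_force: [-0.4, -0.0, 0.2]
width: 85.5
```

```bash
bash p.sh
```

```text
t 20.65 p [ 424.2 -149.9  336.1] yaw -1.6095 tilt [-88.4  34.9] mrad w 85.46905072617557 F [-0.4 -0.   0.2] j [-457.4 -260.1 2132.6   -7.9 1364.  1152.7]
```

Call:
{"name": "drive_tool", "arguments": {"increments": [0,3,0,0,0,3,0,0,0,3,0,0,0,3,0,0,0,3,0,0,0,3,0,0,0,3,0,0,0,3,0,0,0,3,0,0,0,3,0,0]}}

```text
time: 21.65
ee_pos: [421.2, -148.7, 304.2]
orientation: [0.476, -0.504, 0.539, -0.479]
ft_force: [0.2, -0.2, 0.1]
width: 84.8
```

```bash
bash p.sh
```

```text
t 21.65 p [ 421.2 -148.7  304.2] yaw -1.6097 tilt [-86.9  34.3] mrad w 84.8422861353842 F [ 0.2 -0.2  0.1] j [-458.  -234.3 2168.2   -8.  1300.9 1152.8]
```

Call:
{"name": "drive_tool", "arguments": {"increments": [0,0,6,0,0,0,6,0,0,0,6,0,0,0,6,0,0,0,6,0,0,0,6,0,0,0,6,0,0,0,6,0,0,0,6,0,0,0,6,0]}}

```text
time: 22.65
ee_pos: [486.4, -151.1, 298.4]
orientation: [0.476, -0.504, 0.539, -0.479]
ft_force: [-0.1, 0.5, -0.2]
width: 85.0
```

```bash
bash p.sh
```

```text
t 22.65 p [ 486.4 -151.1  298.4] yaw -1.6096 tilt [-86.4  34.1] mrad w 85.0476748652274 F [-0.1  0.5 -0.2] j [-406.1  -75.2 2039.6   -2.9 1270.2 1203.1]
```

Call:
{"name": "drive_tool", "arguments": {"increments": [0,0,-6,0,0,0,-6,0,0,0,-6,0,0,0,-6,0,0,0,-6,0,0,0,-6,0,0,0,-6,0,0,0,-6,0,0,0,-6,0,0,0,-6,0]}}

```text
time: 23.65
ee_pos: [421.4, -148.7, 304.1]
orientation: [0.476, -0.504, 0.539, -0.479]
ft_force: [-0.6, 0.3, 0.1]
width: 84.7
```

```bash
bash p.sh
```

```text
t 23.65 p [ 421.4 -148.7  304.1] yaw -1.6097 tilt [-86.8  34. ] mrad w 84.67699446257737 F [-0.6  0.3  0.1] j [-457.6 -233.8 2168.    -8.1 1300.4 1153.3]
```

Call:
{"name": "drive_tool", "arguments": {"increments": [0,-18,0,0,0,-18,0,0,0,-18,0,0,0,-18,0,0,0,-18,0,0,0,-18,0,0,0,-18,0,0,0,-18,0,0,0,-18,0,0,0,-10,0,0,0,0,0,0]}}

```text
time: 24.75
ee_pos: [432.5, -154.3, 480.7]
orientation: [0.476, -0.504, 0.54, -0.478]
ft_force: [-0.1, -0.7, 0.1]
width: 84.8
```

```bash
bash p.sh
```

```text
t 24.75 p [ 432.5 -154.3  480.7] yaw -1.6105 tilt [-89.5  35.3] mrad w 84.77595362171944 F [-0.1 -0.7  0.1] j [-458.  -325.5 1940.6   -7.9 1622.6 1151. ]
```

Call:
{"name": "drive_tool", "arguments": {"increments": [0,50,0,0,0,50,0,0,0,50,0,0,0,0,0,0]}}

```text
time: 25.15
ee_pos: [417.7, -148.6, 327.4]
orientation: [0.476, -0.504, 0.539, -0.479]
ft_force: [-0.5, 0.1, -1.3]
width: 85.1
```

```bash
bash p.sh
```

```text
t 25.15 p [ 417.7 -148.6  327.4] yaw -1.6104 tilt [-87.6  34.4] mrad w 85.0605121308048 F [-0.5  0.1 -1.3] j [-461.1 -268.3 2154.4   -8.3 1349.5 1150.2]
```

Call:
{"name": "drive_tool", "arguments": {"increments": [0,0,15,0,0,0,15,0,0,0,15,0,0,0,15,0,0,0,15,0,0,0,15,0,0,0,15,0,0,0,15,0,0,0,15,0,0,0,0,0]}}

```text
time: 26.15
ee_pos: [563.0, -156.2, 334.6]
orientation: [0.478, -0.501, 0.534, -0.484]
ft_force: [0.5, 0.2, -0.6]
width: 84.9
```

```bash
bash p.sh
```

```text
t 26.15 p [ 563.  -156.2  334.6] yaw -1.6102 tilt [-72.2  28.2] mrad w 84.8811489098431 F [ 0.5  0.2 -0.6] j [-362.6   51.6 1849.     0.8 1318.6 1246.4]
```

Call:
{"name": "drive_tool", "arguments": {"increments": [0,0,-50,0,0,0,-50,0,0,0,-45,0,0,0,0,0]}}

```text
time: 26.55
ee_pos: [415.9, -151.2, 347.6]
orientation: [0.478, -0.503, 0.534, -0.483]
ft_force: [0.9, 0.7, -0.2]
width: 84.9
```

```bash
bash p.sh
```

```text
t 26.55 p [ 415.9 -151.2  347.6] yaw -1.6082 tilt [-74.7  28. ] mrad w 84.87614787571262 F [ 0.9  0.7 -0.2] j [-468.  -294.3 2139.2   -8.9 1376.1 1141.3]
```

Call:
{"name": "drive_tool", "arguments": {"increments": [0,0,0,-0.14,0,0,0,-0.14,0,0,0,-0.14,0,0,0,-0.14,0,0,0,-0.14,0,0,0,0]}}

```text
time: 27.15
ee_pos: [415.1, -151.9, 357.5]
orientation: [-0.637, 0.642, -0.325, 0.278]
ft_force: [0.1, -0.1, -0.8]
width: 84.9
```

```bash
bash p.sh
```

```text
t 27.15 p [ 415.1 -151.9  357.5] yaw -0.8828 tilt [-62.9  22. ] mrad w 84.90814289514785 F [ 0.1 -0.1 -0.8] j [-470.2 -308.2 2132.7   -9.1 1383.1  413.6]
```

The controllers have integrators: after a fast downward or inward move, the following rows drift the tilt back towards zero. I'll repeat that cycle.

Call:
{"name": "drive_tool", "arguments": {"increments": [0,0,0,0.08,0,0,0,0.08,0,0,0,0.08,0,0,0,0.08,0,0,0,0.08,0,0,0,0.08,0,0,0,0.08,0,0,0,0.08,0,0,0,0.08]}}

```text
time: 28.05
ee_pos: [416.9, -152.7, 366.8]
orientation: [0.467, -0.486, 0.539, -0.505]
ft_force: [-0.6, -0.7, -0.4]
width: 85.4
```

```bash
bash p.sh
```

```text
t 28.05 p [ 416.9 -152.7  366.8] yaw -1.6623 tilt [-53.7  17.2] mrad w 85.3507211101647 F [-0.6 -0.7 -0.4] j [-470.1 -313.6 2120.8   -9.2 1390.1 1193.8]
```

Call:
{"name": "drive_tool", "arguments": {"increments": [0,-18,0,0,0,-18,0,0,0,-18,0,0,0,-18,0,0,0,-18,0,0,0,-18,0,0,0,-18,0,0,0,0,0,0,0,50,0,0,0,50,0,0,0,50,0,0,0,0,0,0]}}

```text
time: 29.25
ee_pos: [416.1, -152.5, 351.9]
orientation: [0.458, -0.476, 0.544, -0.518]
ft_force: [-1.0, 0.0, -0.8]
width: 85.2
```

Call:
{"name": "drive_tool", "arguments": {"increments": [0,0,15,0,0,0,15,0,0,0,15,0,0,0,15,0,0,0,15,0,0,0,15,0,0,0,15,0,0,0,15,0,0,0,15,0,0,0,0,0]}}

```text
time: 30.25
ee_pos: [560.9, -173.7, 370.0]
orientation: [0.457, -0.469, 0.54, -0.528]
ft_force: [-0.4, -0.7, -1.0]
width: 85.2
```

```bash
bash p.sh
```

```text
t 30.25 p [ 560.9 -173.7  370. ] yaw -1.7136 tilt [-23.2   2.7] mrad w 85.15638071917483 F [-0.4 -0.7 -1. ] j [-390.6   15.7 1823.4   -6.6 1324.9 1324.7]
```

Call:
{"name": "drive_tool", "arguments": {"increments": [0,0,0,-0.04,0,0,0,-0.06,0,0,0,-0.05,-4,0,-12,0,-4,0,-12,0,-4,0,-12,0,-4,0,-12,0,-4,0,-12,0,-4,0,-12,0,-4,0,-12,0,-4,0,-12,0,-4,0,-8,0]}}

```text
time: 31.45
ee_pos: [445.5, -135.1, 384.8]
orientation: [-0.495, 0.504, -0.504, 0.497]
ft_force: [0.4, 0.6, 0.3]
width: 84.9
```

```bash
bash p.sh
```

```text
t 31.45 p [ 445.5 -135.1  384.8] yaw -1.5727 tilt [-15.4  -2.6] mrad w 84.92083452828518 F [0.4 0.6 0.3] j [-408.  -283.5 2066.6   -8.7 1371.6 1166.6]
```

Call:
{"name": "drive_tool", "arguments": {"increments": [0,8,0,0,0,12,0,0,0,12,0,0,0,12,0,0,0,12,0,0,0,12,0,0,0,12,0,0,0,8,0,0,0,5,0,0]}}

```text
time: 32.35
ee_pos: [443.0, -134.9, 283.2]
orientation: [0.495, -0.504, 0.504, -0.497]
ft_force: [0.7, -0.2, 1.2]
width: 85.0
```

Run:
```python
from h import *
s=pose();a=capture('wrist');cv2.imwrite('pics/w7.png',a[...,::-1])
```

```text
t 32.35 p [ 443.  -134.9  283.2] yaw -1.5744 tilt [-16.   -2.2] mrad w 84.99456880595179 F [ 0.7 -0.2  1.2] j [-409.7 -187.5 2166.7   -9.  1176.3 1168.3]
```

View pics/w7.png

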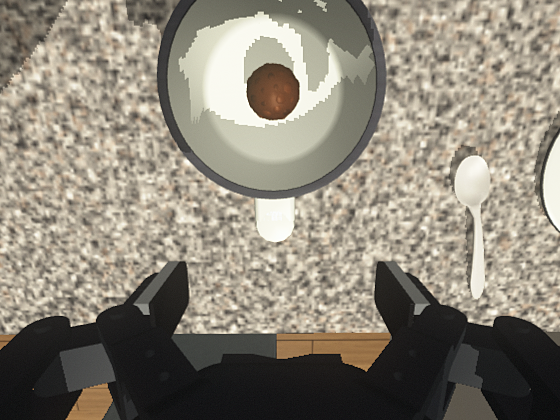

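The near ear is at columns 257–295 with its end at row 242; the meatball is in the middle at (273,91).

Run:
```python
from h import *
s=pose();g=cv2.imread('pics/w7.png',0)
for r in(212,224):
    i=np.nonzero(g[r,240:320]>200)[0]+240;print(r,i.min(),i.max(),ray('wrist',[((i.min()+i.max())/2,r)],46,s))
i=np.nonzero(g[200:260,276]>200)[0]+200;print('end',i.max(),ray('wrist',[(276,i.max()+.5)],46,s))
print('rim near',ray('wrist',[(272,198)],54,s)); print('rim L R', ray('wrist',[(159,82),(384,82)],54,s));print('ball',ray('wrist',(273,91),28,s))
```

```text
t 32.4 p [ 442.7 -134.8  282.5] yaw -1.5744 tilt [-17.3  -1.6] mrad w 84.68877635888072 F [-0.3  1.   0.6] j [-409.7 -187.  2167.6   -9.1 1176.2 1168.2]
212 253 305 [[ 447.9 -134.8]]
224 251 307 [[ 439.2 -134.7]]
end 259 [[ 412.5 -132.5]]
rim near [[ 459.7 -130.4]]
rim L R [[ 529.5  -65.5]
 [ 529.1 -196.3]]
ball [[ 526.3 -131.1]]
```

Call:
{"name": "drive_tool", "arguments": {"increments": [-1,8,2,0,-1,11,2,0,0,11,2,0,0,11,0,0,0,11,0,0,0,11,0,0,0,9,0,0,0,5,0,0,0,2,0,0]}}

```text
time: 33.3
ee_pos: [448.3, -132.9, 197.0]
orientation: [0.495, -0.504, 0.504, -0.497]
ft_force: [-0.4, 0.0, 0.4]
width: 85.2
```

Run:
```python
from h import *
s=pose();M=R.from_quat(s['orientation'],scalar_first=True).as_matrix();print('grasp',s['ee_pos']+155*M[:,1])
```

```text
t 33.3 p [ 448.3 -132.9  197. ] yaw -1.5743 tilt [-15.9  -2.2] mrad w 85.15654767511664 F [-0.4  0.   0.4] j [-401.3  -44.3 2204.5   -9.8  995.2 1178.4]
grasp [ 445.9 -133.3   42. ]
```

Call:
{"name": "drive_tool", "arguments": {"increments": [0,2,0,0,0,0,0,0]}}

```text
time: 33.5
ee_pos: [448.4, -133.0, 194.8]
orientation: [0.495, -0.504, 0.504, -0.497]
ft_force: [0.4, -0.0, 0.5]
width: 84.8
```

Call:
{"name": "drive_tool", "arguments": {"increments": [0,0,0,0,0,0,0,0,0,0,0,0,0,0,0,0,0,0,0,0,0,0,0,0,0,0,0,0,0,0,0,0,0,0,0,0], "claw": 5}}

```text
time: 34.4
ee_pos: [449.2, -133.3, 196.6]
orientation: [0.495, -0.503, 0.503, -0.499]
ft_force: [-0.1, 0.0, -0.2]
width: 26.9
```

```bash
bash p.sh
```

```text
t 34.4 p [ 449.2 -133.3  196.6] yaw -1.5745 tilt [-12.4  -3.4] mrad w 26.859029244446624 F [-0.1  0.  -0.2] j [-401.4  -42.4 2203.5   -9.5  990.6 1178.4]
```

Call:
{"name": "drive_tool", "arguments": {"increments": [0,-1,0,0,0,-2,0,0,0,-3,0,0,0,-4,0,0,0,-5,0,0,0,-6,0,0,0,-6,0,0,0,-6,0,0,0,-5,0,0,0,-4,0,0,0,-2,0,0,0,0,0,0]}}

```text
time: 35.6
ee_pos: [448.7, -132.7, 243.5]
orientation: [0.495, -0.504, 0.504, -0.497]
ft_force: [-0.3, -1.1, -2.1]
width: 26.9
```

Run:
```python
from h import *
s=pose();print(s['torque']);a=capture('wrist');b=capture('top')
cv2.imwrite('pics/c8.png',np.hstack([cv2.resize(a,(400,300)),cv2.resize(b[150:360,260:540],(400,300))])[...,::-1])
cv2.imwrite('pics/w8.png',a[...,::-1])
```

```text
t 35.6 p [ 448.7 -132.7  243.5] yaw -1.574 tilt [-16.   -2.7] mrad w 26.93752465182289 F [-0.3 -1.1 -2.1] j [-400.5 -119.8 2182.3   -9.8 1092.9 1178.1]
[0.  0.1 0. ]
```

View pics/c8.png

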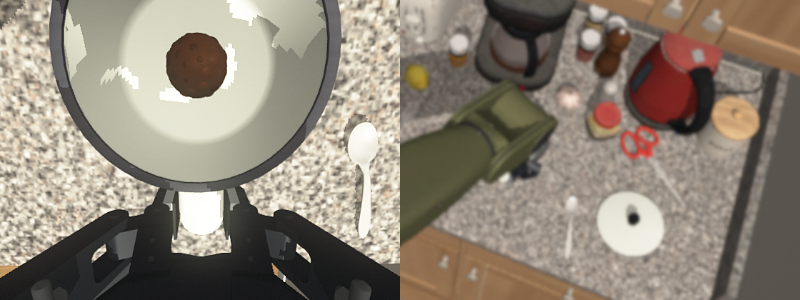

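The dish is up by its near ear, and the ball sits at (196,65), in the middle. I'll lift the rest of the way.

Call:
{"name": "drive_tool", "arguments": {"increments": [0,-2,0,0,0,-4,0,0,0,-6,0,0,0,-8,0,0,0,-9,0,0,0,-9,0,0,0,-9,0,0,0,-9,0,0,0,-7,0,0,0,-5,0,0,0,-3,0,0,0,0,0,0]}}

```text
time: 36.9
ee_pos: [449.9, -132.5, 321.0]
orientation: [0.495, -0.504, 0.504, -0.497]
ft_force: [0.6, 0.0, -3.0]
width: 27.0
```

```bash
bash p.sh
```

```text
t 36.9 p [ 449.9 -132.5  321. ] yaw -1.574 tilt [-15.9  -2.7] mrad w 26.974216354896004 F [ 0.6  0.  -3. ] j [-399.1 -217.3 2123.6   -9.1 1249.  1177.9]
```

Call:
{"name": "drive_tool", "arguments": {"increments": [0,0,0,-0.015,0,0,0,-0.03,0,0,0,-0.045,0,0,0,-0.06,0,0,0,-0.06,0,0,0,-0.06,0,0,0,-0.06,0,0,0,-0.06,0,0,0,-0.06,0,0,0,-0.06,0,0,0,-0.06,0,0,0,-0.06]}}

```text
time: 38.1
ee_pos: [447.9, -131.9, 313.5]
orientation: [-0.631, 0.639, -0.32, 0.302]
ft_force: [0.5, -0.1, -3.0]
width: 27.0
```

```bash
bash p.sh
```

```text
t 38.1 p [ 447.9 -131.9  313.5] yaw -0.9107 tilt [-28.5   1.2] mrad w 27.016492954449 F [ 0.5 -0.1 -3. ] j [-399.2 -210.8 2131.6  -10.5 1247.6  514.7]
```

Call:
{"name": "drive_tool", "arguments": {"increments": [0,0,0,-0.06,0,0,0,-0.06,0,0,0,-0.06,0,0,0,-0.06,0,0,0,-0.06,0,0,0,-0.06,0,0,0,-0.06,0,0,0,-0.06,0,0,0,-0.045,0,0,0,-0.03,0,0,0,-0.015,0,0,0,0]}}

```text
time: 39.3
ee_pos: [446.4, -131.7, 306.3]
orientation: [-0.697, 0.7, -0.121, 0.095]
ft_force: [0.6, 1.2, -2.8]
width: 26.8
```

```bash
bash p.sh
```

```text
t 39.3 p [ 446.4 -131.7  306.3] yaw -0.3076 tilt [-37.6   1.9] mrad w 26.8357330417842 F [ 0.6  1.2 -2.8] j [-399.4 -204.1 2138.9  -13.6 1242.2  -87.3]
```

Call:
{"name": "drive_tool", "arguments": {"increments": [0,0,0,-0.015,0,0,0,-0.03,0,0,0,-0.05,0,0,0,-0.06,0,0,0,-0.06,0,0,0,-0.05,0,0,0,-0.03,0,0,0,-0.01,0,0,0,0]}}

```text
time: 40.2
ee_pos: [446.5, -131.8, 305.6]
orientation: [0.708, -0.706, 0.009, 0.018]
ft_force: [-0.2, -0.6, -2.1]
width: 26.9
```

Run:
```python
from h import *
s=pose();a=capture('wrist');b=capture('scene')
cv2.imwrite('pics/c9.png',np.hstack([cv2.resize(a,(400,300)),cv2.resize(b[120:330,180:460],(400,300))])[...,::-1])
pose()
```

```text
t 40.2 p [ 446.5 -131.8  305.6] yaw 0.0129 tilt [-37.    1.3] mrad w 26.863300364735565 F [-0.2 -0.6 -2.1] j [-399.4 -203.4 2139.5  -14.  1240.1 -407.5]
t 40.3 p [ 446.5 -131.8  305.6] yaw 0.0127 tilt [-37.1   1.3] mrad w 27.00804914694048 F [-0.2 -0.4 -2. ] j [-399.4 -203.4 2139.5  -13.9 1240.2 -407.3]
```

View pics/c9.png

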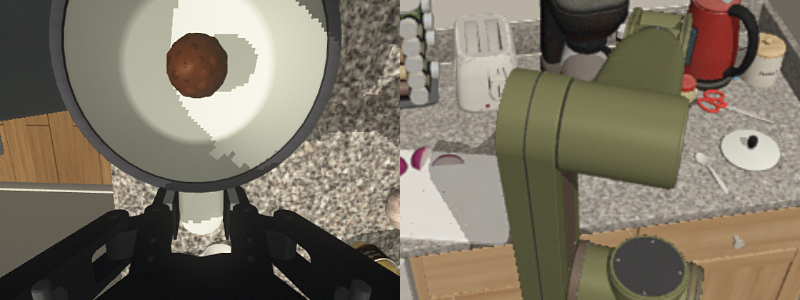

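The quarter turn is done: the free ear points to +y, and the ball at (197,65) is still where it was in the dish before the turn. The lid lies untouched with its knob up, and the arm is at rest. I'll hand it in.

Call:
{"name": "drive_tool", "arguments": {"increments": [0,0,0,0,0,0,0,0,0,0,0,0]}}

```text
time: 40.6
ee_pos: [446.5, -131.8, 305.6]
orientation: [0.707, -0.706, 0.009, 0.017]
ft_force: [0.3, -0.0, -3.0]
width: 26.5
```

Run:
```python
from h import *
pose();print(finish_job())
```

```text
t 40.6 p [ 446.5 -131.8  305.6] yaw 0.0122 tilt [-37.    1.3] mrad w 26.533356283218357 F [ 0.3 -0.  -3. ] j [-399.4 -203.4 2139.5  -14.  1240.1 -406.8]
the job is handed in; nothing more can be done
None
```

The job is handed in at 40.6 s on the robot's clock; the hand-in gives no verdict. I lifted the lid off and set it knob up at about (475, -412) mm. Then I took the dish by its near ear, lifted it about 12 cm and turned it a quarter turn, so the free ear points left.

- **Heading:** the measured turn was 1.587 rad, which leaves the free ear about 0.03 rad off straight left (0.2 allowed).
- **Height:** the dish reached about 124 mm, then sank about 15 mm during the turn. It is now held at about 109 mm, against the 80 mm minimum.
- **Grip and rest:** the fingers hold the ear at 26.5 mm, and the force reading matches the dish's weight. The pose stayed the same over the last readings.
- **Meatball:** the last wrist picture shows it in the middle of the dish, where it was before the turn.
- **Lid and other things:** the lid lies knob up and let go. The spoon and scissors look untouched; I did not measure the other things again at the end.

**What went less well:** the arm's fast moves tilted the tool by up to about 0.1 rad. I had to spend about 14 s working that out before I could grip the ear. The tool drifted again during the turn to 0.037 rad. That puts the dish at roughly 0.04 rad of tilt, under the 0.1 limit but not perfectly level. I worked the dish's tilt out from the tool pose and did not measure it directly.

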